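# Take the brush caddy off its bench hook and dock it in the tray

## Task

Take the hanging brush caddy off the deep hook of the bench rack: lift it past the hook's upturned end, draw it out between that end and the lipped keeper above, and never force it against either. Keep it level all the while, carry it to the shallow wooden tray and set it down gently so that it sits flat inside the rim, let go, and leave the other things on the bench alone.

Things in the scene. Friction and masses are not known exactly. Their poses are not given: they have to be found in the camera images.
- caddy: Open brush caddy of bare aluminium, 150 long (x) x 100 wide (y) x 45 high, 0.3 to 0.5 kg. Origin: centre of its underside; z up, +x to its back, where it hangs. A wooden handle board 12 thick in y stands on its middle line, x=-74 to +26, top 110 above the underside, free above the 45 mm walls. Centre of mass near x=-10. Tubes in it are fixed, below 25. Keep it within 11 degrees of level.
- caddy_grip (a point): Point to grasp on the caddy's wooden handle board: at caddy x=-25, y=0, 92 above its underside (18 below the board's top edge). Pinch the 12 mm thickness along the caddy's y, from above.
- caddy_bar (a point): Middle of the level steel bar, 6 thick, by which the caddy hangs: at caddy x=+68, y=0, 135 above its underside. It runs 56 along y and joins two upright 6 mm wires that rise from the back wall: a rigid bail with an open window below the bar. It rests in the hook's throat.
- stand: Fixed open rack of plywood bars, 126 wide, 190 high: two uprights and two cross-bars, front faces at its x=+75, facing its -x (robot side), a steel hook on the upper bar at y=0. Origin: on the table under the middle of the hung caddy, which hangs parallel to it, underside at z=50, back on the lower bar. Caddy and rack must not press on each other over 30 N (hanging: 8 to 13 N in all).
- hook_seat (a point): Floor of the hook's throat, under the hung bar, 182 above the table, rack x=+69. The throat is 11.5 wide, from the rack to the upturned end: an 11 mm round pin centred at rack x=+58. The pin is set to a different length each time: its flat tip is 15 to 50 above this point (not reported). Nothing of hook or keeper yields.
- keeper_root (a point): Top of the rack's upper bar, x=+82, y=0, 186 high. A 10 mm rod rises here and carries a flat keeper, 30 wide, out to rack x=+42. Its underside is always 20 above the pin's tip, and its front edge is a lip turned down 9.5, so the 6 mm bar passes out only between lip and tip, 10.5 apart. Lift slowly till the bar touches the keeper, come down 11 to 12, draw out along rack -x; 40 clears it.
- tray_in (a point): Centre of the inner floor of the shallow wooden tray, 4 above the table; x along its length, z up. Inside 156 x 106, rim 18 above the table, walls 4. The caddy fits either way round with 3 mm of play a side. It must not be pressed on the tray with more than 20 N.
- tray: The same tray as a whole: 164 x 114 x 18 outside, fixed to the bench; origin: centre of its underside, on the table.
- tape: Bystander: roll of paper tape lying flat, 90 across, 25 high; origin centre of underside.
- jar: Bystander: glass jar, 64 across, 75 high; origin centre of underside.
- bottle: Bystander: white paint bottle, 56 across, 140 high; origin centre of underside.
- pot: Bystander: white ceramic pot, 76 across, 95 high, with brushes to 220 high; origin centre of underside.

How it is judged:
On the way:
1. the caddy is off the hook: drawn 35 mm or more out from the rack, still in the air and touching nothing of the rack (x of caddy in the frame of stand below -0.035 m and height (world z) of caddy above 0.03 m and contact force between caddy and stand below 0.2 N), for 0.1 s.
At the end, for the whole second after the job is handed in: The caddy sits in the tray: its underside on the tray's floor (within 4 mm), its middle within 8 mm of the tray's, lengthwise with the tray (within 0.12 rad, either way round), level within 0.04 rad, released and at rest (horizontal distance between caddy and tray_in below 0.008 m and z of caddy in the frame of tray_in below 0.004 m and angle between the x axis of caddy and the x axis of tray_in, either way round below 0.12 rad and angle between caddy's own z axis and vertical below 0.04 rad and linear speed of caddy below 0.02 m/s); the robot touches nothing.
It fails at once if the caddy is forced against the hook, keeper or rack with more than 30 N (contact force between caddy and stand above 30 N).
It fails at once if the caddy is set down or pushed against the tray with more than 20 N (contact force between caddy and tray above 20 N).
It fails at once if the caddy is tipped more than 0.2 rad (11 degrees) (angle between caddy's own z axis and vertical above 0.2 rad).
It fails at once if a bystander is moved more than 15 mm (distance of any of tape, jar, bottle, pot from where it was at the start of the episode above 0.015 m).
It also fails if it takes over 69 s, if anything falls off the work surface, if the arm or the gripper's body presses on something with over 40 N, if the wrist force passes 120 N, or if a joint passes its speed limit or range.

## Robot

A 6-joint arm with a two-finger parallel gripper is mounted at the origin on the work surface. World frame = base frame: x ahead of the robot, y to its left, z up, the work surface at z = 0. Lengths are in m, angles in rad, forces in N, time in s.
With the tool pointing down it reaches from about 0.35 to 0.975 m from the base axis. Payload 4.9 kg.
Tool frame: the origin (TCP) lies at the very end of the fingers, on their centre line; the grasp point (between the pads) lies 19 mm behind it; x points along the fingers, y is the direction in which the jaws open and shut, and the axes are right-handed (so a half turn about x gives the same grasp; the last joint's range is limited). The gripper opens to 85 mm and grips with 20 to 120 N. Pads are 22 mm wide; open, the fingers measure 114 mm over their backs; the gripper's body (76 mm by 85 mm) begins 54 mm behind the grasp point. The pads swing forward as they close: fully open they stand 13 mm farther back than shut.
Start: joints at [1.105, 0.053, 1.613, -0, 1.476, -0.119], TCP at [0.212, 0.588, 0.231] pointing down, gripper open.
Joint ranges: [-3.01, 3.01], [-1.01, 2.22], [0.06, 2.58], [-1.02, 4.17], [0.09, 2.62], [-3.14, 3.14]. Speed limits (rad/s): [2.57, 2.57, 3.14, 3.14, 3.14, 3.14].

## Interface

Orientations are given as a unit quaternion [w, x, y, z].
In Python, from plant import manip gives the robot as it stands.
- The arm moves only by the tool play_rows, never from a script. Its argument "plan" is a list of rows, each a list of 5 numbers: the shift along the tool's x, y, z in mm, then the turn about the tool's x in rad, then the closure, from -1 (fully open) to 1 (shut). A call has 1 to 8 rows; each row is the pose to reach, as a shift and turn from the pose commanded when the call began, along the tool's axes at that moment; what a row does not reach only later rows make up. A row lasts 1/8 s, in which the tool goes at most 62.5 mm and 10.7 degrees, less where a joint would pass 70% of its speed; a pose out of reach is approached as far as the arm can. A call with a gripper value outside its range is refused whole. The fingers move at their own pace and stop on an object; the grip force is fixed at half the most. Time passes only in rows, so rows that repeat a pose let the fingers close. It gives the time, the measured TCP pose, the force and the opening at its end, in the units of the state.
- manip.state(): the state, without advancing time (a new reading comes with each control period).
- manip.grab_frame(name): name is "side" or "top" or "wrist"; returns a dict with "img" (400x640x3 uint8, red, green, blue), "range_z" (400x640 float32, m along the optical axis (not along the pixel's ray), 0 where there is no reading), "fx", "fy", "cx", "cy" (pixels), "origin" and "rotation" of the camera in the world. Camera axes: x right, y up, looking along -z (the intrinsics and any distortion apply to the point x, -y, -z); pixel columns grow to the right and rows downward; lengths in m; the calibration is good to about 2 mm. The wrist camera is an equidistant fisheye: a pixel r from the principal point sees the ray r / f radians off the axis. A picture is of the moment at which its call begins.
- manip.job_done(): hands the job in, once; it reports no verdict.
The state is a dict: "time": time; "joint_pos": joint angles; "joint_vel": joint speeds; "joint_efforts": joint torques, N m; "tool_pos": TCP position; "tool_rot": TCP orientation; "contact_force": force on the tool from outside, world axes, zero at the start; "ft_torque": the same for the moment, N m; "gripper_width": opening from 0.0 (shut) to 1.0 (fully open).
Only numpy, scipy, OpenCV 4.12 (cv2) and the standard library are available. Lean on these libraries where they do the work, as an engineer would, in place of code of your own. Each camera call takes 0.05 s, during which the arm holds its last target. There are 200 camera calls.

## Working session

There is one attempt and no reset: what is moved stays moved. The work goes in short steps, Python scripts to look and compute and a tool call to move; the robot and the scene stay as the last step left them, time stands still between calls to the robot, and variables do not carry over. Pictures are saved under pics/ and viewed, about 8 in all and at most 12, crops included, and the job is handed in when it is done.

Besides the shell and the picture viewer there is one more tool, called by a JSON object that holds its "fn" and its "kwargs", one argument or row to a line. play_rows: Moves the arm, as the interface text tells. Its arguments: {"type":"object","properties":{"plan":{"type":"array"}},"required":["plan"]}

```bash
mkdir -p pics; ls
cat > h.py <<'E'
import numpy as np, cv2
from plant import manip
def save(n,f): 
    cv2.imwrite(f'pics/{n}.png',f['img'][:,:,::-1]); np.savez(f'pics/{n}.npz',**{k:np.array(v) for k,v in f.items()})
def load(n): return dict(np.load(f'pics/{n}.npz'))
def cloud(f):
    v,u=np.mgrid[0:400,0:640]; z=f['range_z']
    c=np.stack([(u-f['cx'])/f['fx']*z,-(v-f['cy'])/f['fy']*z,-z],-1)
    p=c@np.array(f['rotation']).T+f['origin']; p[z==0]=np.nan; return p
E
python3 - <<'E'
from h import *
s=manip.state()
for k in s: print(k,np.round(s[k],4))
for n in('top','side'):
    f=manip.grab_frame(n); save(n,f); print(n,f['fx'],f['origin'],np.round(f['rotation'],3).tolist())
a=np.vstack([cv2.imread('pics/top.png'),cv2.imread('pics/side.png')]); cv2.imwrite('pics/both.png',cv2.resize(a[:, :],(480,600)))
E
```

```text
pics
time 0.0
joint_pos [ 1.1051  0.0533  1.6143 -0.      1.476  -0.119 ]
joint_vel [-0.0007 -0.0007 -0.001   0.0003  0.0017  0.0005]
joint_efforts [ 8.00000e-04 -3.93682e+01 -3.70181e+01 -1.00000e-04  7.20000e-03
 -0.00000e+00]
tool_pos [0.2121 0.5872 0.23  ]
tool_rot [ 0.6963  0.1213  0.6967 -0.1227]
contact_force [ 1.3568 -0.188   0.3062]
ft_torque [-0.0026 -0.0444  0.0559]
gripper_width 1.0023
top 413.55737683825197 [ 0.31889878 -0.00407015  1.16517601] [0.731, 0.082, -0.076, -0.674]
side 446.98799203366224 [ 0.46749254 -1.05630675  0.76520704] [0.869, 0.493, -0.015, -0.031]
```

View pics/top.png

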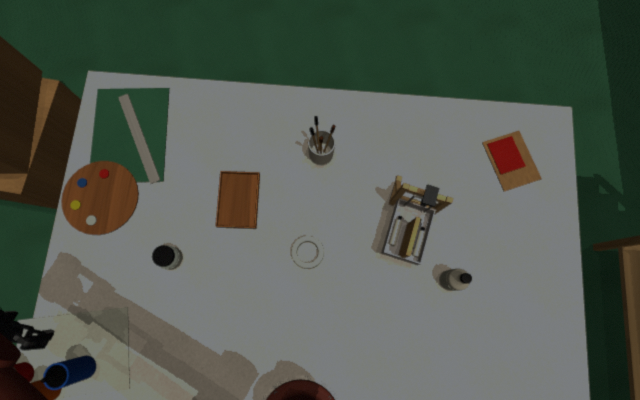

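View pics/side.png

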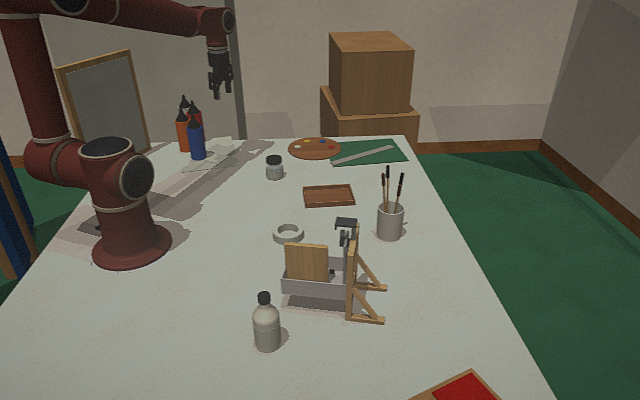

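Top view: tray at (238,200), caddy (405,238) on the rack (420,195), bottle (458,279), tape (307,251), jar (167,256), pot (320,148). The side view shows the caddy's board (306,262), and the black keeper at (346,224). Now I'll measure them from the depth.

Run:
```python
from h import *
T=cloud(load('top'));S=cloud(load('side'))
print('table z top',np.nanmedian(T[300:330,400:440,2]),'side',np.nanmedian(S[345:360,320:380,2]))
def box(P,name,r,zlo,zhi):
    (u0,u1,v0,v1)=r;p=P[v0:v1,u0:u1].reshape(-1,3);p=p[(p[:,2]>zlo)&(p[:,2]<zhi)]
    (c,wh,a)=cv2.minAreaRect(p[:,:2].astype(np.float32)*1000); print(name,len(p),'mean',p.mean(0).round(4),'rect',np.round(c,1),np.round(wh,1),round(a,2),'zpc',np.percentile(p[:,2],[5,50,95]).round(3)); return p
box(T,'tray',(205,275,160,240),.009,.03);box(S,'trayS',(290,370,175,215),.009,.03)
box(T,'board',(375,460,170,275),.151,.170);box(T,'walls',(375,460,195,275),.08,.1)
box(S,'boardS',(270,335,235,285),.11,.175)
box(T,'keeper',(375,460,170,275),.2,.3);box(S,'keeperS',(325,365,205,240),.19,.3)
box(T,'racktop',(375,460,170,275),.178,.195)
box(T,'bottle',(430,485,255,300),.03,.16);box(S,'bottleS',(245,290,285,360),.02,.16)
box(T,'tape',(280,335,225,275),.01,.05);box(T,'jar',(140,190,235,280),.03,.1);box(T,'pot',(290,345,110,175),.04,.3)
import sys
print('keeper z rows side:')
for v in range(214,246,1):
    print(v,[ (round(float(x[0]),3),round(float(x[1]),3),round(float(x[2]),3)) for x in S[v,336:358:4]])
f=load('side');cv2.imwrite('pics/sc.png',cv2.resize(f['img'][205:330,270:395,::-1],(600,600),interpolation=cv2.INTER_CUBIC))
```

```text
Traceback (most recent call last):
  File "h.py", line 9, in cloud
    p=c@np.array(f['rotation']).T+f['origin']; p[z==0]=np.nan; return p
      ~^~~~~~~~~~~~~~~~~~~~~~~~~~
ValueError: matmul: Input operand 1 has a mismatch in its core dimension 0, with gufunc signature (n?,k),(k,m?)->(n?,m?) (size 4 is different from 3)
```

```bash
sed -i "s/np.array(f\['rotation'\])/R(f['rotation'])/; 2a from scipy.spatial.transform import Rotation\ndef R(q): return Rotation.from_quat(np.roll(np.array(q,float),-1)).as_matrix()" h.py
python3 - <<'E'
from h import *
T=cloud(load('top'));S=cloud(load('side'))
print('table z top',np.nanmedian(T[300:330,400:440,2]),'side',np.nanmedian(S[345:360,320:380,2]))
def box(P,name,r,zlo,zhi):
    (u0,u1,v0,v1)=r;p=P[v0:v1,u0:u1].reshape(-1,3);p=p[(p[:,2]>zlo)&(p[:,2]<zhi)]
    if len(p)<4: print(name,len(p));return
    (c,wh,a)=cv2.minAreaRect(p[:,:2].astype(np.float32)*1000); print(name,len(p),'mean',p.mean(0).round(4),'rect',np.round(c,1),np.round(wh,1),round(a,2),'zpc',np.percentile(p[:,2],[5,50,95]).round(3)); return p
box(T,'tray',(205,275,160,240),.009,.03);box(S,'trayS',(290,370,175,215),.009,.03)
box(T,'board',(375,460,170,275),.151,.170);box(T,'walls',(375,460,195,275),.08,.1)
box(S,'boardS',(270,335,235,285),.11,.175)
box(T,'keeper',(375,460,170,275),.2,.3);box(S,'keeperS',(325,365,205,240),.19,.3)
box(T,'racktop',(375,460,170,275),.178,.195)
box(T,'bottle',(430,485,255,300),.03,.16);box(S,'bottleS',(245,290,285,360),.02,.16)
box(T,'tape',(280,335,225,275),.01,.05);box(T,'jar',(140,190,235,280),.03,.1);box(T,'pot',(290,345,110,175),.04,.3)
print('side rows:')
for v in range(216,246,2):
    print(v,[tuple((x*1000).round().astype(int)) for x in np.nan_to_num(S[v,332:360:4])])
f=load('side');cv2.imwrite('pics/sc.png',cv2.resize(f['img'][205:330,270:395,::-1],(600,600),interpolation=cv2.INTER_CUBIC))
E
```

```text
table z top -0.0009286743505356743 side 0.0006530338982908557
tray 346 mean [0.5723 0.2321 0.0155] rect [571.4 229.9] [164.9 114.8] 2.47 zpc [0.01  0.016 0.02 ]
trayS 337 mean [0.5758 0.2254 0.0148] rect [573.7 227.9] [165.2 124.6] 0.92 zpc [0.01  0.015 0.02 ]
board 279 mean [ 0.5049 -0.2424  0.1584] rect [ 511.1 -240.4] [125.  155.6] 72.35 zpc [0.153 0.158 0.168]
walls 516 mean [ 0.5051 -0.2582  0.0899] rect [ 502.5 -288.6] [212.2 163.7] 76.24 zpc [0.081 0.091 0.097]
boardS 863 mean [ 0.4847 -0.2455  0.1384] rect [ 484.4 -242.1] [ 16.6 100.3] 77.19 zpc [0.113 0.139 0.16 ]
keeper 274 mean [ 0.5685 -0.26    0.2298] rect [ 569.7 -260.7] [30.  46.8] 76.01 zpc [0.224 0.23  0.233]
keeperS 308 mean [ 0.5735 -0.2641  0.2225] rect [ 577.8 -240.4] [78.5 45.5] 75.69 zpc [0.193 0.231 0.233]
racktop 279 mean [ 0.5843 -0.2604  0.1854] rect [ 576. -262.] [125.7  37.1] 76.58 zpc [0.18  0.185 0.19 ]
bottle 527 mean [ 0.3898 -0.3665  0.0942] rect [ 391.6 -372.8] [55.6 48.8] 12.11 zpc [0.041 0.094 0.14 ]
bottleS 1281 mean [ 0.3984 -0.3875  0.0806] rect [ 411.2 -341.7] [141.4  53.3] 68.75 zpc [0.028 0.
[... 4600 characters left out ...]
p.int64(-267), np.int64(185))]
242 [(np.int64(564), np.int64(-25), np.int64(3)), (np.int64(576), np.int64(-25), np.int64(2)), (np.int64(560), np.int64(-263), np.int64(178)), (np.int64(568), np.int64(-269), np.int64(182)), (np.int64(576), np.int64(-270), np.int64(182)), (np.int64(584), np.int64(-278), np.int64(188)), (np.int64(593), np.int64(-275), np.int64(185))]
244 [(np.int64(563), np.int64(-36), np.int64(4)), (np.int64(575), np.int64(-32), np.int64(1)), (np.int64(559), np.int64(-266), np.int64(174)), (np.int64(566), np.int64(-285), np.int64(188)), (np.int64(577), np.int64(-270), np.int64(177)), (np.int64(583), np.int64(-286), np.int64(188)), (np.int64(593), np.int64(-277), np.int64(181))]
```

View pics/sc.png

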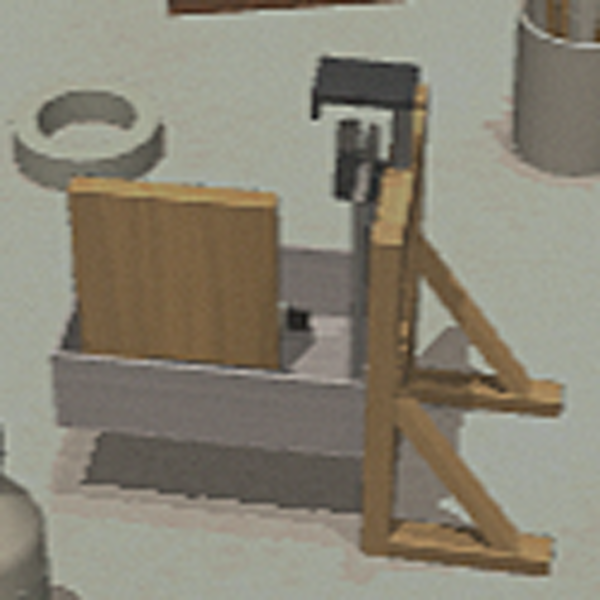

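The crop shows the pin tip a little under the keeper lip and the bail bar in the throat. The depth puts the keeper top at about 0.232 and the tip at about 0.206. Next I'll fit the poses more tightly.

```bash
cat >> h.py <<'E'
def tool(target,yawy,s=None):
    """shift (mm) in the tool axes and turn (rad) to put TCP at target with jaw line at world angle yawy (deg, mod 180)"""
    s=s or manip.state(); M=R(s['tool_rot']); d=M.T@(np.array(target)-s['tool_pos'])*1000
    cur=np.degrees(np.arctan2(M[1,1],M[0,1])); dy=(yawy-cur+90)%180-90
    # turning about tool x (down) by +a lowers world yaw
    return d.round(1), round(np.radians(-dy if M[2,0]<0 else dy),4), cur.round(2), M[:,0].round(4)
def comp(P,yaw,o,xr,yr,zr):
    a=np.radians(yaw);ex=np.array([np.cos(a),np.sin(a)]);ey=np.array([-ex[1],ex[0]])
    q=P.reshape(-1,3);q=q[(q[:,2]>zr[0])&(q[:,2]<zr[1])];d=q[:,:2]-o;X=d@ex;Y=d@ey
    k=(X>xr[0])&(X<xr[1])&(Y>yr[0])&(Y<yr[1]);return np.c_[X,Y,q[:,2]][k]*1000,q[k]
E
python3 - <<'E'
from h import *
T=cloud(load('top'));S=cloud(load('side'))
a=np.radians(-13.4);o=np.array([.4844,-.2421])+.024*np.array([np.cos(a),np.sin(a)])
print('o',o)
def rep(n,P,*r):
    l,q=comp(P,-13.4,o,*r)
    if len(l)<5: print(n,len(l));return
    c,wh,an=cv2.minAreaRect(l[:,:2].astype(np.float32));pc=np.percentile(l,[3,50,97],axis=0).round(1)
    vx,vy,_,_=cv2.fitLine(l[:,:2].astype(np.float32),cv2.DIST_HUBER,0,.01,.01).ravel()
    print(n,len(l),'rect',np.round(c,1),np.round(wh,1),round(an,1),'pc',pc.tolist(),'line',round(np.degrees(np.arctan2(vy,vx)),2))
for n,P in(('T',T),('S',S)):
    rep(n+'board',P,(-.09,.035),(-.02,.02),(.154,.17))
    rep(n+'boardside',P,(-.065,.015),(-.02,.02),(.11,.15))
    rep(n+'keeper',P,(.03,.1),(-.03,.03),(.222,.245))
    rep(n+'rackbar',P,(.06,.1),(-.08,.08),(.18,.194))
    rep(n+'rackR',P,(.06,.1),(-.08,-.02),(.18,.194))
    rep(n+'wallL',P,(-.09,.07),(.03,.07),(.088,.1));rep(n+'wallR',P,(-.09,.07),(-.07,-.03),(.088,.1))
    rep(n+'wallF',P,(-.09,-.065),(-.06,.06),(.088,.1))
    rep(n+'lip',P,(.03,.05),(-.03,.03),(.2,.223)); rep(n+'pin',P,(.045,.075),(-.015,.015),(.19,.215))
for P in(T,S):
    t=P.reshape(-1,3);t=t[(abs(t[:,0]-.572)<.1)&(abs(t[:,1]-.229)<.08)&(t[:,2]>.011)&(t[:,2]<.024)]
    r=cv2.minAreaRect(t[:,:2].astype(np.float32)*1000);print('tray',r)
print(tool([.4844,-.2421,.28],76.6))
E
```

```text
o [ 0.50774662 -0.24766195]
Tboard 200 rect [-26.7   1.8] [99.8 12.5] 0.3 pc [[-73.1, -3.8, 154.5], [-26.0, 1.8, 157.3], [20.0, 7.4, 160.5]] line 0.15
Tboardside 87 rect [-25.1   7.5] [78.2  1.4] 0.1 pc [[-61.7, 7.0, 112.4], [-24.8, 7.5, 130.5], [11.5, 8.1, 149.1]] line -0.14
Tkeeper 265 rect [63.3  1.6] [30.  46.8] 89.4 pc [[41.3, -12.3, 225.6], [62.1, 2.2, 230.3], [85.4, 16.4, 233.5]] line -0.49
Trackbar 264 rect [75.1  1.9] [125.7  26.2] 90.0 pc [[63.1, -57.7, 181.1], [78.6, 17.0, 185.6], [86.7, 61.8, 190.4]] line -89.91
TrackR 102 rect [ 75.4 -42.2] [25.6 37.5] 0.6 pc [[64.4, -59.1, 181.5], [79.2, -41.2, 185.9], [87.2, -24.2, 190.8]] line -86.4
TwallL 89 rect [-3.4 41.4] [146.8  21.6] 0.0 pc [[-76.2, 32.7, 88.8], [-10.4, 50.0, 92.4], [65.5, 51.9, 96.7]] line 0.44
TwallR 94 rect [ -4.7 -46.5] [ 14.7 145.3] 84.9 pc [[-75.6, -48.6, 89.0], [-13.4, -46.1, 92.2], [64.7, -37.9, 96.0]] line -0.43
TwallF 69 rect [-71.6   1.8] [99.4 11.3] 89.5 pc [[-77.0, -47.0, 88.2], [-75.1, 2.7, 92.0], [-66.5, 50.0, 97.0]] line 90.0
Tlip 11 rect [41.2  2.1] [28.9  2. ] 86.8 pc [[40.7, -11.2, 216.2], [41
[... 928 characters left out ...]
 -0.31
SwallF 51 rect [-69.9 -25.5] [49.1  9.1] 89.3 pc [[-74.3, -49.7, 88.1], [-71.5, -24.9, 93.4], [-65.8, -2.7, 97.7]] line -89.73
Slip 6 rect [45.2 -8.6] [13.5  2.7] 88.2 pc [[43.8, -15.3, 218.7], [45.2, -13.2, 220.6], [46.7, -3.4, 222.8]] line 81.9
Spin 40 rect [61.3 -5.7] [ 9.8 19.6] 13.8 pc [[55.8, -5.3, 190.6], [60.2, -2.5, 199.6], [64.2, 4.0, 207.3]] line 44.0
tray ((571.3804931640625, 229.88821411132812), (164.90721130371094, 114.82101440429688), 2.468451976776123)
tray ((573.7391967773438, 228.79116821289062), (163.88458251953125, 123.9855728149414), 2.3416383266448975)
(array([ -48.7, -687.6,  537.9]), np.float64(-0.1129), np.float64(70.13), array([-8.0e-04, -1.6e-03, -1.0e+00]))
```

{"fn": "play_rows", "kwargs": {
  "plan": [
    [-12,-30,22,0,-1],
    [-24,-70,55,0,-1],
    [-36,-114,89,0,-1],
    [-48,-158,124,0,-1],
    [-49,-202,158,0,-1],
    [-49,-246,192,0,-1],
    [-49,-290,227,0,-1],
    [-49,-344,269,0,-1]
  ]
}}

```text
time: 1.1
tool_pos: [0.3466, 0.1769, 0.2799]
tool_rot: [0.697, 0.122, 0.696, -0.122]
contact_force: [0.7, 0.1, -0.2]
gripper_width: 1.003
```

{"fn": "play_rows", "kwargs": {
  "plan": [
    [0,-44,34,-0.03,-1],
    [0,-88,69,-0.06,-1],
    [0,-132,103,-0.09,-1],
    [0,-176,138,-0.113,-1],
    [0,-220,172,-0.113,-1],
    [0,-264,206,-0.113,-1],
    [0,-310,242,-0.113,-1],
    [0,-340,266,-0.113,-1]
  ]
}}

```text
time: 2.1
tool_pos: [0.4812, -0.234, 0.2795]
tool_rot: [0.702, 0.083, 0.703, -0.083]
contact_force: [1.4, 0.5, -0.2]
gripper_width: 1.0
```

Run:
```python
from h import *
s=manip.state();print(s['time'],s['tool_pos'],s['contact_force']);print(tool([.4825,-.2402,.28],76.6),tool([.4825,-.2402,.123],76.6))
f=manip.grab_frame('wrist');save('w1',f);print(f['fx'],f['cx'],f['cy'],f['origin'])
```

```text
2.1 [ 0.4812354  -0.23401159  0.27946792] [ 1.35799706  0.46236562 -0.159474  ]
(array([-0.5, -5.7,  2.7]), np.float64(-0.0018), np.float64(76.5), array([-1.1e-03,  6.0e-04, -1.0e+00])) (array([156.5,  -5.8,   2.9]), np.float64(-0.0018), np.float64(76.5), array([-1.1e-03,  6.0e-04, -1.0e+00]))
309.70691628693146 323.9522078668245 199.5720334977701 [ 0.40651872 -0.21596132  0.42253173]
```

View pics/w1.png

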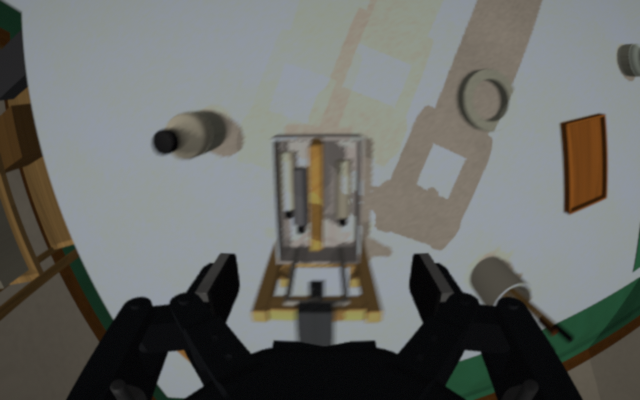

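The wrist view shows the board upright at column 317 and parallel to the jaws, whose midpoint is at about column 325. I'll measure that offset from the wrist depth.

```bash
cat >> h.py <<'E'
def wcloud(f):
    v,u=np.mgrid[0:400,0:640];x=(u-f['cx'])/f['fx'];y=(v-f['cy'])/f['fy'];r=np.hypot(x,y)+1e-9;t=np.tan(r)/r;z=f['range_z']
    c=np.stack([x*t*z,-y*t*z,-z],-1);p=c@R(f['rotation']).T+f['origin'];p[(z==0)|(r>1.2)]=np.nan;return p
E
python3 - <<'E'
from h import *
W=wcloud(load('w1'));o=np.array([.50774662,-.24766195])
print('table',np.nanmedian(W[60:100,200:240,2]))
for n,r in (('board',((-.09,.035),(-.03,.03),(.152,.17))),('keeper',((.03,.1),(-.03,.03),(.222,.245))),('rack',((.06,.1),(-.08,.08),(.18,.195))),('wallF',((-.09,-.065),(-.06,.06),(.088,.1))),('wallL',((-.07,.06),(.03,.07),(.088,.1))),('wallR',((-.07,.06),(-.07,-.03),(.088,.1)))):
    l,q=comp(W,-13.4,o,*r)
    if len(l)<5: print(n,len(l));continue
    c,wh,an=cv2.minAreaRect(l[:,:2].astype(np.float32));vx,vy,_,_=cv2.fitLine(l[:,:2].astype(np.float32),cv2.DIST_HUBER,0,.01,.01).ravel()
    print(n,len(l),np.round(c,1),np.round(wh,1),round(an,1),np.percentile(l,[3,50,97],axis=0).round(1).tolist(),np.degrees(np.arctan2(vy,vx)).round(2))
E
```

```text
table 0.0003193444991276828
board 1478 [-24.2   2.3] [99.  12.3] 0.0 [[-71.1, -3.3, 157.1], [-27.5, 2.4, 158.9], [21.5, 8.4, 160.5]] 0.17
keeper 1513 [61.9  2.2] [39.5 29.8] 0.7 [[43.0, -11.4, 223.6], [56.3, 2.7, 231.7], [78.1, 16.3, 232.9]] 9.29
rack 1593 [75.6  2.4] [125.9  29.9] 89.4 [[65.1, -56.9, 180.6], [78.5, 19.8, 186.4], [88.6, 62.3, 190.8]] -89.76
wallF 250 [-69.9   2.6] [ 8.9 99.8] 0.5 [[-73.7, -46.5, 92.3], [-72.4, -4.6, 93.5], [-66.3, 52.0, 95.0]] 89.99
wallL 400 [-5.2 50.9] [128.4   4.1] 0.1 [[-66.1, 48.9, 89.3], [-10.3, 50.6, 94.2], [51.2, 52.6, 95.9]] 0.09
wallR 376 [ -4.9 -46. ] [129.4   3.9] 0.4 [[-65.8, -47.7, 88.9], [-12.3, -45.6, 94.1], [55.8, -44.0, 95.8]] 0.22
```

{"fn": "play_rows", "kwargs": {
  "plan": [
    [30,-3,3,0,-1],
    [60,-4,4,0,-1],
    [80,-4,4,0,-1],
    [80,-4,4,0,-1],
    [80,-4,4,0,-1],
    [80,-4,4,0,-1]
  ]
}}

```text
time: 2.9
tool_pos: [0.485, -0.2369, 0.2021]
tool_rot: [0.703, 0.082, 0.701, -0.083]
contact_force: [-0.1, -0.6, -0.1]
gripper_width: 1.0
```

Run:
```python
from h import *
s=manip.state();print(s['time'],s['tool_pos'],s['joint_vel'].round(3) if hasattr(s['joint_vel'],'round') else s['joint_vel'],s['contact_force']);print(tool([.4839,-.2399,.123],76.65))
```

```text
2.9 [ 0.48500024 -0.23693193  0.20209764] [-0.001 -0.     0.003  0.    -0.001  0.002] [-0.14568934 -0.58405072 -0.07492264]
(array([79.1, -3.1, -0.6]), np.float64(-0.0007), np.float64(76.61), array([ 0.0024, -0.0017, -1.    ]))
```

{"fn": "play_rows", "kwargs": {
  "plan": [
    [20,-3,-1,0,-1],
    [40,-3,-1,0,-1],
    [60,-3,-1,0,-1],
    [75,-3,-1,0,-1],
    [79,-3,-1,0,-1],
    [79,-3,-1,0,-1],
    [79,-3,-1,0,-1]
  ]
}}

```text
time: 3.78
tool_pos: [0.4831, -0.2396, 0.1223]
tool_rot: [0.703, 0.082, 0.702, -0.083]
contact_force: [-0.2, 1.0, -0.3]
gripper_width: 0.998
```

{"fn": "play_rows", "kwargs": {
  "plan": [
    [0,0,0,0,-0.5],
    [0,0,0,0,0],
    [0,0,0,0,0.3],
    [0,0,0,0,0.5],
    [0,0,0,0,0.6],
    [0,0,0,0,0.6],
    [0,0,0,0,0.6]
  ]
}}

```text
time: 4.65
tool_pos: [0.4825, -0.2392, 0.1213]
tool_rot: [0.702, 0.083, 0.702, -0.082]
contact_force: [0.3, 0.6, -0.6]
gripper_width: 0.199
```

Run:
```python
from h import *
s=manip.state();print(s['time'],s['tool_pos'],s['contact_force'],s['gripper_width']);print(tool([.4839,-.2399,.123],76.65))
f=manip.grab_frame('wrist');save('w2',f)
```

```text
4.65 [ 0.4825378  -0.2392151   0.12126381] [ 0.33504319  0.60626335 -0.5582364 ] 0.19886983910981088
(array([-1.7, -0.4,  1.5]), np.float64(-0.0008), np.float64(76.6), array([-0.,  0., -1.]))
```

View pics/w2.png

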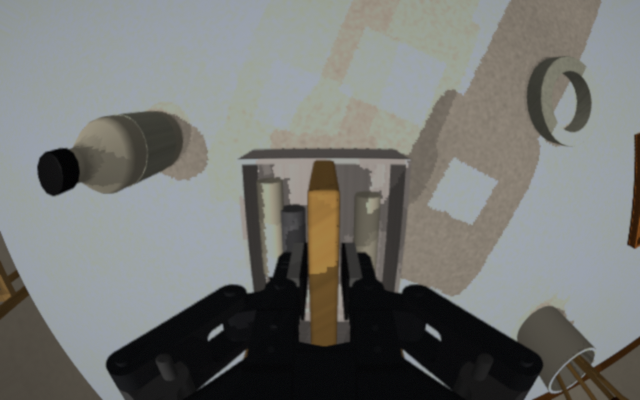

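The board (column 323) sits centred between the pads (inner edges at columns 305 and 342). Closing now.

{"fn": "play_rows", "kwargs": {
  "plan": [
    [0,0,0,0,0.7],
    [0,0,0,0,0.8],
    [0,0,0,0,1],
    [0,0,0,0,1],
    [0,0,0,0,1],
    [0,0,0,0,1]
  ]
}}

```text
time: 5.45
tool_pos: [0.4825, -0.2392, 0.1213]
tool_rot: [0.702, 0.082, 0.702, -0.082]
contact_force: [-2.8, 1.1, 1.4]
gripper_width: 0.126
```

{"fn": "play_rows", "kwargs": {
  "plan": [
    [-0.5,0,0,0,1],
    [-1,0,0,0,1],
    [-1.5,0,0,0,1],
    [-2,0,0,0,1],
    [-2.5,0,0,0,1],
    [-3,0,0,0,1],
    [-3,0,0,0,1],
    [-3,0,0,0,1]
  ]
}}

```text
time: 6.45
tool_pos: [0.4826, -0.2392, 0.1244]
tool_rot: [0.702, 0.082, 0.702, -0.082]
contact_force: [0.1, -0.2, -4.5]
gripper_width: 0.133
```

{"fn": "play_rows", "kwargs": {
  "plan": [
    [-3,0,-0.3,0,1],
    [-6,0,-0.5,0,1],
    [-9,0,-0.5,0,1],
    [-12,0,-0.5,0,1],
    [-15,0,-0.5,0,1],
    [-18,0,-0.5,0,1],
    [-18,0,-0.5,0,1],
    [-18,0,-0.5,0,1]
  ]
}}

```text
time: 7.45
tool_pos: [0.4822, -0.2392, 0.1426]
tool_rot: [0.702, 0.082, 0.702, -0.083]
contact_force: [0.9, -0.3, -2.8]
gripper_width: 0.137
```

Run:
```python
from h import *
s=manip.state();print(s['time'],s['tool_pos'],s['contact_force'],s['ft_torque'])
f=manip.grab_frame('side');save('s2',f);cv2.imwrite('pics/s2c.png',cv2.resize(f['img'][195:320,270:395,::-1],(600,600),interpolation=cv2.INTER_CUBIC))
S=cloud(f);o=np.array([.5082,-.2457])
for n,r in (('board',((-.09,.035),(-.02,.02),(.176,.19))),('bar',((.055,.075),(-.05,.05),(.195,.222))),('wallR',((-.09,.07),(-.07,-.03),(.108,.122)))):
    l,q=comp(S,-13.35,o,*r);print(n,len(l),np.percentile(l,[3,50,97],axis=0).round(1).tolist() if len(l)>3 else '')
    if n=='wallR':
        vx,vz,_,_=cv2.fitLine(l[:,[0,2]].astype(np.float32),cv2.DIST_HUBER,0,.01,.01).ravel();print('pitch deg',np.degrees(np.arctan2(vz,vx)))
```

```text
7.45 [ 0.48218175 -0.23920851  0.14262464] [ 0.87975889 -0.30886901 -2.76215832] [-0.02238221 -0.06475609  0.0476848 ]
board 147 [[-71.1, -10.8, 176.5], [-9.3, -3.4, 180.0], [23.2, 8.1, 185.7]]
bar 71 [[55.7, -31.7, 196.1], [65.8, -7.5, 207.3], [69.7, 9.7, 210.4]]
wallR 250 [[-73.1, -52.2, 108.3], [2.0, -49.5, 113.5], [67.7, -31.6, 118.1]]
pitch deg 0.02074099
```

View pics/s2c.png

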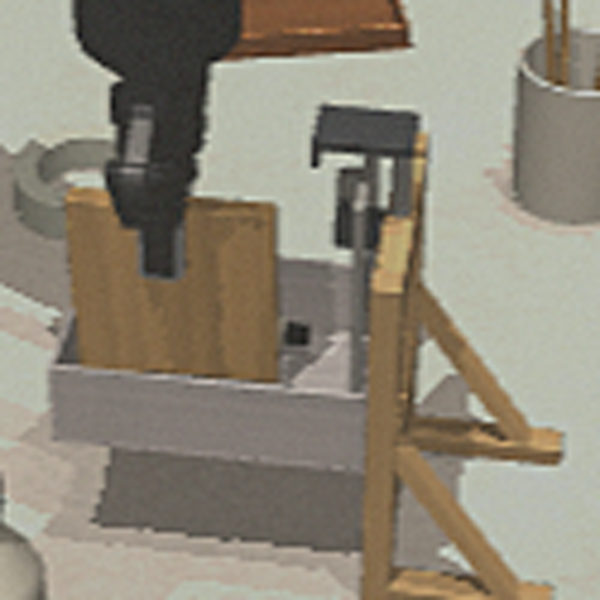

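The caddy has been lifted 21 mm and is level. The bail is free in the throat, about level with the pin tip. I'll go on up, slowing down near the expected contact.

{"fn": "play_rows", "kwargs": {
  "plan": [
    [-2,0,0,0,1],
    [-4,0,0,0,1],
    [-6,0,0,0,1],
    [-8,0,0,0,1],
    [-10,0,0,0,1],
    [-11,0,0,0,1],
    [-11,0,0,0,1],
    [-11,0,0,0,1]
  ]
}}

```text
time: 8.5
tool_pos: [0.482, -0.2391, 0.1532]
tool_rot: [0.702, 0.083, 0.702, -0.082]
contact_force: [1.3, 0.1, -3.9]
gripper_width: 0.13
```

{"fn": "play_rows", "kwargs": {
  "plan": [
    [-0.3,0,0,0,1],
    [-0.6,0,0,0,1],
    [-0.9,0,0,0,1],
    [-1.2,0,0,0,1],
    [-1.5,0,0,0,1],
    [-1.5,0,0,0,1]
  ]
}}

```text
time: 9.25
tool_pos: [0.4821, -0.2391, 0.1549]
tool_rot: [0.702, 0.082, 0.702, -0.082]
contact_force: [-0.3, 0.3, -2.8]
gripper_width: 0.133
```

{"fn": "play_rows", "kwargs": {
  "plan": [
    [-0.3,0,0,0,1],
    [-0.6,0,0,0,1],
    [-0.9,0,0,0,1],
    [-1.2,0,0,0,1],
    [-1.5,0,0,0,1],
    [-1.5,0,0,0,1]
  ]
}}

```text
time: 10.0
tool_pos: [0.4821, -0.2391, 0.1563]
tool_rot: [0.702, 0.082, 0.702, -0.083]
contact_force: [0.6, 0.3, -2.8]
gripper_width: 0.13
```

{"fn": "play_rows", "kwargs": {
  "plan": [
    [-0.3,0,0,0,1],
    [-0.6,0,0,0,1],
    [-0.9,0,0,0,1],
    [-1.2,0,0,0,1],
    [-1.2,0,0,0,1]
  ]
}}

```text
time: 10.62
tool_pos: [0.4821, -0.2391, 0.1575]
tool_rot: [0.702, 0.082, 0.702, -0.082]
contact_force: [-0.2, -0.5, -3.7]
gripper_width: 0.131
```

{"fn": "play_rows", "kwargs": {
  "plan": [
    [-0.3,0,0,0,1],
    [-0.6,0,0,0,1],
    [-0.8,0,0,0,1],
    [-0.8,0,0,0,1]
  ]
}}

```text
time: 11.12
tool_pos: [0.4821, -0.2391, 0.1583]
tool_rot: [0.702, 0.082, 0.702, -0.082]
contact_force: [0.6, -0.1, -3.3]
gripper_width: 0.13
```

{"fn": "play_rows", "kwargs": {
  "plan": [
    [-0.3,0,0,0,1],
    [-0.6,0,0,0,1],
    [-0.8,0,0,0,1],
    [-0.8,0,0,0,1]
  ]
}}

```text
time: 11.62
tool_pos: [0.4821, -0.2391, 0.1591]
tool_rot: [0.702, 0.082, 0.702, -0.082]
contact_force: [-0.2, -0.8, -3.8]
gripper_width: 0.133
```

{"fn": "play_rows", "kwargs": {
  "plan": [
    [-0.3,0,0,0,1],
    [-0.6,0,0,0,1],
    [-0.8,0,0,0,1],
    [-0.8,0,0,0,1]
  ]
}}

```text
time: 12.12
tool_pos: [0.4819, -0.239, 0.1595]
tool_rot: [0.702, 0.083, 0.703, -0.082]
contact_force: [1.3, -0.1, -5.7]
gripper_width: 0.13
```

{"fn": "play_rows", "kwargs": {
  "plan": [
    [-0.3,0,0,0,1],
    [-0.6,0,0,0,1],
    [-0.6,0,0,0,1]
  ]
}}

```text
time: 12.5
tool_pos: [0.4817, -0.2389, 0.16]
tool_rot: [0.702, 0.083, 0.703, -0.082]
contact_force: [1.7, -0.9, -8.5]
gripper_width: 0.13
```

Contact with the keeper came at TCP z of about 0.1593, against a prediction of 0.160. Coming down to 0.1476.

{"fn": "play_rows", "kwargs": {
  "plan": [
    [2,0,0,0,1],
    [4,0,0,0,1],
    [6,0,0,0,1],
    [8,0,0,0,1],
    [10,0,0,0,1],
    [12,0,0,0,1],
    [12.9,0,0,0,1],
    [12.9,0,0,0,1]
  ]
}}

```text
time: 13.5
tool_pos: [0.482, -0.2391, 0.1475]
tool_rot: [0.702, 0.083, 0.702, -0.082]
contact_force: [0.1, 0.0, -3.6]
gripper_width: 0.129
```

Run:
```python
from h import *
s=manip.state();print(s['time'],s['tool_pos'],s['contact_force'],tool([.4821,-.2391,.1476],76.65))
f=manip.grab_frame('side');save('s3',f);cv2.imwrite('pics/s3c.png',cv2.resize(f['img'][205:255,320:370,::-1],(600,600),interpolation=cv2.INTER_CUBIC))
S=cloud(f);o=np.array([.5082,-.2457]);z0=.05+s['tool_pos'][2]-.1213
l,q=comp(S,-13.35,o,(-.07,.06),(-.07,-.047),(z0+.01,z0+.055));
for a in(-.07,-.035,0,.035):
    k=(l[:,0]>a*1e3)&(l[:,0]<a*1e3+30);print(a,k.sum(),np.percentile(l[k,2],[2,98]).round(1))
```

```text
13.5 [ 0.48203074 -0.23908162  0.14748147] [ 1.16871855e-01  5.97579356e-05 -3.55018163e+00] (array([-0.1, -0. ,  0.1]), np.float64(-0.0008), np.float64(76.6), array([-1.e-04,  1.e-04, -1.e+00]))
-0.07 159 [ 86.6 120.4]
-0.035 159 [ 86.9 121.2]
0 165 [ 86.8 122.1]
0.035 140 [ 87.  122.4]
```

View pics/s3c.png

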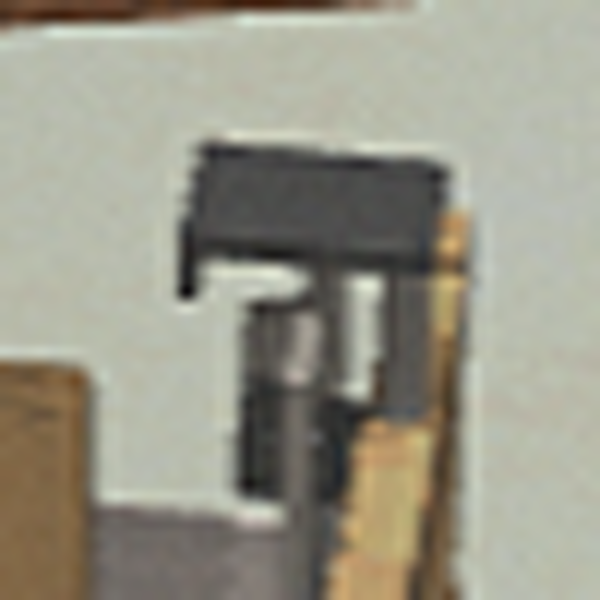

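The bar appears just above the pin tip, below the keeper, and the caddy is level within about 1°. I'll draw it out slowly along rack -x, watching the force.

{"fn": "play_rows", "kwargs": {
  "plan": [
    [0,0,-0.5,0,1],
    [0,0,-1,0,1],
    [0,0,-1.5,0,1],
    [0,0,-2,0,1],
    [0,0,-2.5,0,1],
    [0,0,-3,0,1],
    [0,0,-3,0,1]
  ]
}}

```text
time: 14.42
tool_pos: [0.4791, -0.2384, 0.1476]
tool_rot: [0.702, 0.082, 0.702, -0.082]
contact_force: [1.2, 0.3, -4.2]
gripper_width: 0.13
```

{"fn": "play_rows", "kwargs": {
  "plan": [
    [0,0,-1,0,1],
    [0,0,-2,0,1],
    [0,0,-3,0,1],
    [0,0,-4,0,1],
    [0,0,-5,0,1],
    [0,0,-5,0,1]
  ]
}}

```text
time: 15.18
tool_pos: [0.4742, -0.2373, 0.1476]
tool_rot: [0.702, 0.082, 0.702, -0.082]
contact_force: [0.5, 0.2, -3.4]
gripper_width: 0.131
```

{"fn": "play_rows", "kwargs": {
  "plan": [
    [0,0,-1.5,0,1],
    [0,0,-3,0,1],
    [0,0,-4.5,0,1],
    [0,0,-6,0,1],
    [0,0,-7.5,0,1],
    [0,0,-9,0,1],
    [0,0,-10,0,1],
    [0,0,-10,0,1]
  ]
}}

```text
time: 16.18
tool_pos: [0.4645, -0.2349, 0.1476]
tool_rot: [0.702, 0.082, 0.702, -0.082]
contact_force: [0.4, -0.5, -3.8]
gripper_width: 0.136
```

{"fn": "play_rows", "kwargs": {
  "plan": [
    [0,0,-1.5,0,1],
    [0,0,-3,0,1],
    [0,0,-4.5,0,1],
    [0,0,-6,0,1],
    [0,0,-7.5,0,1],
    [0,0,-9,0,1],
    [0,0,-10,0,1],
    [0,0,-10,0,1]
  ]
}}

```text
time: 17.18
tool_pos: [0.4548, -0.2326, 0.1476]
tool_rot: [0.702, 0.082, 0.702, -0.083]
contact_force: [-0.1, 0.1, -4.4]
gripper_width: 0.133
```

{"fn": "play_rows", "kwargs": {
  "plan": [
    [0,0,-3,0,1],
    [0,0,-7,0,1],
    [0,0,-12,0,1],
    [0,0,-18,0,1],
    [0,0,-24,0,1],
    [0,0,-27,0,1],
    [0,0,-27,0,1],
    [0,0,-27,0,1]
  ]
}}

```text
time: 18.18
tool_pos: [0.4287, -0.2264, 0.1477]
tool_rot: [0.702, 0.082, 0.702, -0.083]
contact_force: [0.2, -0.3, -3.4]
gripper_width: 0.13
```

Run:
```python
from h import *
s=manip.state();print(s['time'],s['tool_pos'],s['contact_force'],tool([.4821,-.2391,.1476],76.65))
# caddy centre relative to TCP at grasp: caddy at o=(.5082,-.2457), TCP at (.4825,-.2392), jaws 76.65 -> measured offset along caddy x
e=np.array([np.cos(np.radians(-13.35)),np.sin(np.radians(-13.35))]);n=np.array([-e[1],e[0]]);d=np.array([.5082,-.2457])-[.4825,-.2392];print('off',d@e,d@n)
a=np.radians(2.4);u=np.array([np.cos(a),np.sin(a)]);c=np.array([.5725,.2293]);t=c-u*(d@e)-np.array([-u[1],u[0]])*(d@n);print('TCP target',t,tool([*t,.16],92.4))
f=manip.grab_frame('side');save('s4',f);f=manip.grab_frame('top');save('t4',f)
S=cloud(load('s4'));T=cloud(f)
z0=.05+s['tool_pos'][2]-.1213;cc=np.array(s['tool_pos'][:2])+e*(d@e)+n*(d@n)
for P in(T,S):
  for nm,r in(('R',((-.065,.06),(-.06,-.04),(z0+.038,z0+.05))),('L',((-.065,.06),(.04,.06),(z0+.038,z0+.05))),('F',((-.09,-.065),(-.06,.06),(z0+.038,z0+.05))),('board',((-.09,.035),(-.02,.02),(z0+.104,z0+.115)))):
    l,q=comp(P,-13.35,cc,*r);
    if len(l)>8:
        cn,wh,an=cv2.minAreaRect(l[:,:2].astype(np.float32));print(nm,len(l),np.round(cn,1),np.round(wh,1),np.round(an,1),np.polyfit(l[:,0],l[:,2],1)*[57.3,1])
```

```text
18.175 [ 0.42866754 -0.22644047  0.14770052] [ 0.21930509 -0.27657094 -3.40677851] (array([ 0.1,  0.1, 54.9]), np.float64(-0.0008), np.float64(76.6), array([ 2.e-04, -1.e-04, -1.e+00]))
off 0.02650637097527096 -0.00039025340653649036
TCP target [0.54600054 0.22857994] (array([-12.3, 469.8,   8.7]), np.float64(-0.2757), np.float64(76.6), array([ 2.e-04, -1.e-04, -1.e+00]))
R 13 [-54.3 -48.3] [18.3  3.5] 0.6 [ -5.02439326 114.01842243]
L 64 [ 1.6 48.5] [115.4   3.1] 0.1 [-6.00305131e-03  1.19342128e+02]
F 16 [-74.2 -41.4] [ 9.3 19.4] 24.9 [ -1.64157935 116.47558554]
board 59 [-60.    0.1] [31.8 11.6] 1.8 [ -1.99879264 181.31529973]
R 170 [ -3.1 -48.1] [123.3   8.7] 0.2 [  0.33522431 118.68965579]
L 50 [38.1 47.9] [43.5  5.8] 4.5 [ -0.55920368 118.91538419]
F 48 [-70.3 -28.1] [10.  49.5] 0.3 [ -7.56530168 109.77219138]
board 144 [-23.6  -3.4] [98.5 30.3] 6.1 [  0.53699338 184.59381746]
```

The caddy is off the hook, 55 mm out and level. Carrying it to above the tray.

{"fn": "play_rows", "kwargs": {
  "plan": [
    [-4,8,0,0,1],
    [-10,26,1,0,1],
    [-12,52,1,0,1],
    [-12,82,2,0,1],
    [-12,112,2,0,1],
    [-12,142,3,0,1],
    [-12,172,3,0,1],
    [-12,202,4,0,1]
  ]
}}

```text
time: 19.27
tool_pos: [0.4795, -0.0286, 0.1602]
tool_rot: [0.703, 0.082, 0.702, -0.082]
contact_force: [0.2, 0.0, -3.9]
gripper_width: 0.134
```

{"fn": "play_rows", "kwargs": {
  "plan": [
    [0,30,1,-0.03,1],
    [0,60,1,-0.07,1],
    [0,90,2,-0.11,1],
    [0,120,2,-0.15,1],
    [0,150,3,-0.19,1],
    [0,180,3,-0.23,1],
    [0,210,4,-0.26,1],
    [0,232,4,-0.276,1]
  ]
}}

```text
time: 20.27
tool_pos: [0.5368, 0.1963, 0.1601]
tool_rot: [0.707, -0.016, 0.707, 0.016]
contact_force: [0.4, -0.7, -2.9]
gripper_width: 0.137
```

Run:
```python
from h import *
s=manip.state();print(s['time'],s['tool_pos'],s['contact_force'],tool([.546,.2286,.16],92.4))
```

```text
20.275 [0.53675431 0.19626105 0.16009223] [ 0.35583932 -0.66636319 -2.86880604] (array([ 0.1, 31.9, 10.7]), np.float64(0.0024), np.float64(92.54), array([ 3.e-04,  4.e-04, -1.e+00]))
```

{"fn": "play_rows", "kwargs": {
  "plan": [
    [0,8,3,0.002,1],
    [0,18,6,0.002,1],
    [0,27,9,0.002,1],
    [0,32,10.5,0.002,1],
    [0,32,10.5,0.002,1],
    [0,32,10.5,0.002,1],
    [0,32,10.5,0.002,1]
  ]
}}

```text
time: 21.15
tool_pos: [0.546, 0.2261, 0.1596]
tool_rot: [0.707, -0.014, 0.707, 0.014]
contact_force: [-0.1, 0.0, -2.8]
gripper_width: 0.133
```

```bash
cat > m.py <<'E'
from h import *
import sys
tag=sys.argv[1]
s=manip.state();print(s['time'],s['tool_pos'],s['contact_force'],tool([.546,.2286,.16],92.4))
z0=.05+s['tool_pos'][2]-.1213;a=np.radians(2.4);e=np.array([np.cos(a),np.sin(a)]);n=np.array([-e[1],e[0]])
c0=np.array(s['tool_pos'][:2])+e*.0265-n*.0004;print('caddy predicted',c0,z0,'tray frame of T: (.5714,.2299)')
for cam in('top','side','wrist'):
  f=manip.grab_frame(cam);save(cam+tag,f);P=(wcloud if cam=='wrist' else cloud)(f)
  for nm,r in(('R',((-.065,.065),(-.062,-.038),(z0+.04,z0+.05))),('L',((-.065,.065),(.038,.062),(z0+.04,z0+.05))),('F',((-.09,-.065),(-.06,.06),(z0+.04,z0+.05))),('B',((.065,.085),(-.06,.06),(z0+.04,z0+.05))),('board',((-.09,.035),(-.02,.02),(z0+.1,z0+.115)))):
    l,q=comp(P,2.4,c0,*r)
    if len(l)>8:
        cn,wh,an=cv2.minAreaRect(l[:,:2].astype(np.float32));i=0 if nm in'RLboard' else 1
        pf=np.polyfit(l[:,i],l[:,1-i],1);print(cam,nm,len(l),np.round(cn,1),np.round(wh,1),'yaw',(pf[0]*57.3*(1 if i==0 else -1)).round(2),'slope z',(np.polyfit(l[:,i],l[:,2],1)[0]*57.3).round(2))
  t=P.reshape(-1,3);t=t[(abs(t[:,0]-.572)<.1)&(abs(t[:,1]-.229)<.08)&(t[:,2]>.012)&(t[:,2]<.024)]
  if len(t)>9: print(cam,'tray',len(t),cv2.minAreaRect(t[:,:2].astype(np.float32)*1000))
E
python3 m.py 5; python3 -c "
import cv2,numpy as np
a=cv2.imread('pics/wrist5.png');cv2.imwrite('pics/v5.png',a)"
```

```text
21.15 [0.5460071  0.22609484 0.15960628] [-0.12684504  0.03514614 -2.76839179] (array([-0.4,  2.5,  0.1]), np.float64(-0.0021), np.float64(92.28), array([-0.e+00, -1.e-04, -1.e+00]))
caddy predicted [0.5725006  0.22680489] 0.08830627947778187 tray frame of T: (.5714,.2299)
top R 62 [  0.4 -48.3] [  3.3 127.4] yaw -0.2 slope z 0.99
top F 19 [-74.4 -37.5] [ 9.1 24.8] yaw 11.35 slope z -2.0
top B 24 [ 69.8 -27.1] [ 6.6 42.2] yaw 0.64 slope z 1.22
top tray 113 ((570.630859375, 180.74270629882812), (44.313255310058594, 167.68853759765625), 81.37833404541016)
side R 65 [  1.3 -50.1] [125.2  13.9] yaw 0.23 slope z 0.47
side L 19 [48.6 48.4] [28.4  9.1] yaw 5.3 slope z -4.17
side F 22 [-71.9  -2.1] [  9.2 100.1] yaw 1.43 slope z 0.44
side B 27 [70.  -3.9] [  9.1 101.3] yaw 0.31 slope z 0.38
side board 109 [-23.6  -2.8] [35.1 96.7] yaw 0.87 slope z 0.09
side tray 249 ((573.4757080078125, 229.20620727539062), (163.30902099609375, 123.94169616699219), 2.197899103164673)
wrist R 733 [-23.7 -47.6] [82.6  4. ] yaw 0.16 slope z 0.17
wrist L 723 [-23.8  49.1] [ 4.2 82. ] yaw -0.35 slope z 0.38
wrist F 1168 [-69.7   0.9] [100.3   9.4] yaw -0.1 slope z 0.0
wrist board 5807 [-37.2   1.1] [37.7 71. ] yaw 0.04 slope z 1.17
wrist tray 733 ((500.1871643066406, 226.65695190429688), (16.855966567993164, 114.20264434814453), 2.315538167953491)
```

View pics/v5.png

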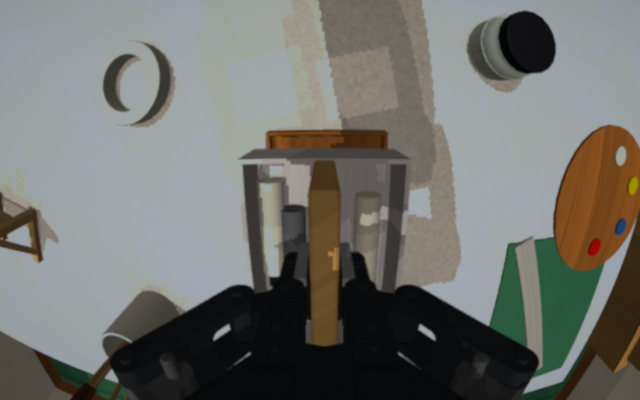

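The wrist view shows the caddy over the tray and parallel to it, with the tray's front edge at (267–387, 133). I'll compute the remaining fore-aft offset.

Run:
```python
from h import *
P=wcloud(load('wrist5'));c0=np.array([.5725,.2268])
l,_=comp(P,2.38,c0,(-.1,-.06),(-.07,.07),(.010,.024));
for z in((13,16),(16,19.5)):
    k=(l[:,2]>z[0])&(l[:,2]<z[1]);print('tray front',k.sum(),np.percentile(l[k],[2,50,98],axis=0).round(1).tolist())
m,_=comp(P,2.38,c0,(-.1,-.06),(-.045,.045),(.095,.14));
for z in(100,110,120,128): 
    k=abs(m[:,2]-z)<4;print('caddy front',z,np.percentile(m[k,0],[2,10,50]).round(1) if k.sum() else 0)
b,_=comp(P,2.38,c0,(-.1,-.06),(-.02,.02),(.15,.21));print('board front',np.percentile(b[:,0],[1,5]).round(1), 'top z',np.percentile(b[:,2],99))
f=load('side5');S=cloud(f)
l,_=comp(S,2.38,c0,(-.1,.1),(-.07,-.05),(.003,.024));print('side tray near wall x',np.percentile(l[:,0],[1,50,99]).round(1))
l,_=comp(S,2.38,c0,(-.1,.1),(-.065,-.045),(.095,.13));print('side caddy near wall x',np.percentile(l[:,0],[1,50,99]).round(1))
```

```text
tray front 26 [[-80.2, -50.4, 13.0], [-67.5, 50.0, 14.0], [-63.8, 56.8, 15.7]]
tray front 662 [[-79.9, -52.9, 16.5], [-77.5, 3.7, 18.1], [-66.2, 59.2, 19.4]]
caddy front 100 [-74.1 -74.  -73.7]
caddy front 110 [-74.2 -74.1 -73.7]
caddy front 120 [-74.3 -74.1 -73.9]
caddy front 128 [-74.3 -74.2 -73.6]
board front [-73.9 -73.7] top z 198.11372539386636
side tray near wall x [-77.5   0.8  88.5]
side caddy near wall x [-74.3  -2.2  73. ]
```

Tray minus caddy comes out at about +1.1 in x and +2.5 in y, and yaw matches within 0.1°. Correcting and descending to above the rim.

{"fn": "play_rows", "kwargs": {
  "plan": [
    [4,2,1,0,1],
    [12,2.5,1.1,0,1],
    [24,2.5,1.1,0,1],
    [36,2.5,1.1,0,1],
    [48,2.5,1.1,0,1],
    [56,2.5,1.1,0,1],
    [60,2.5,1.1,0,1],
    [60,2.5,1.1,0,1]
  ]
}}

```text
time: 22.3
tool_pos: [0.547, 0.2289, 0.0994]
tool_rot: [0.707, -0.014, 0.707, 0.014]
contact_force: [0.7, -0.2, -2.9]
gripper_width: 0.133
```

Run:
```python
from h import *
s=manip.state();print(s['time'],s['tool_pos'],s['contact_force'],tool([.5471,.2286,.0753],92.38))
f=manip.grab_frame('wrist');save('w6',f);g=manip.grab_frame('side');save('s6',g)
P=wcloud(f);c0=np.array(s['tool_pos'][:2])+[.0265,.0007]
z0=s['tool_pos'][2]-.0713
for n,r in(('tray front',((-.1,-.06),(-.07,.07),(.015,.021))),('caddy front',((-.1,-.07),(-.06,.06),(z0+.01,z0+.05)))):
    l,_=comp(P,2.38,c0,*r);print(n,len(l),np.percentile(l,[1,50,99],axis=0).round(1).tolist())
for n,y in(('L',1),('R',-1)):
    l,_=comp(P,2.38,c0,(-.065,.03),(min(y*.04,y*.06),max(y*.04,y*.06)),(z0+.04,z0+.05));print(n,np.percentile(l[:,1],[2,50,98]).round(1))
cv2.imwrite('pics/v6.png',np.hstack([cv2.resize(f['img'][120:250,220:430,::-1],(420,260)),cv2.resize(g['img'][130:220,280:380,::-1],(289,260),interpolation=cv2.INTER_CUBIC)]))
```

```text
22.3 [0.54701054 0.22890903 0.09943538] [ 0.68441948 -0.20115111 -2.93389266] (array([24.1, -0.3,  0.1]), np.float64(-0.0014), np.float64(92.3), array([-2.e-04, -1.e-04, -1.e+00]))
tray front 959 [[-81.3, -55.6, 15.2], [-79.0, 3.0, 18.1], [-71.6, 56.5, 19.7]]
caddy front 2167 [[-74.4, -48.5, 38.5], [-73.7, 0.8, 65.9], [-70.8, 50.1, 73.7]]
L [47.3 48.7 50.8]
R [-49.4 -47.2 -45.9]
```

View pics/v6.png

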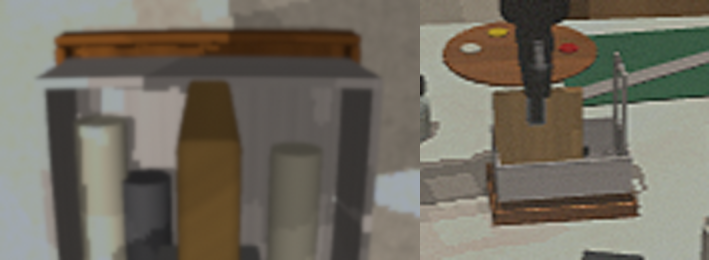

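The tray and caddy centres agree within 0.4 mm. Descending into the rim, then slowly to the floor.

{"fn": "play_rows", "kwargs": {
  "plan": [
    [3,-0.3,0,0,1],
    [6,-0.3,0,0,1],
    [9,-0.3,0,0,1],
    [12,-0.3,0,0,1],
    [15,-0.3,0,0,1],
    [18,-0.3,0,0,1],
    [20,-0.3,0,0,1],
    [20,-0.3,0,0,1]
  ]
}}

```text
time: 23.4
tool_pos: [0.5469, 0.2286, 0.0794]
tool_rot: [0.707, -0.014, 0.707, 0.014]
contact_force: [0.2, -0.4, -2.9]
gripper_width: 0.131
```

{"fn": "play_rows", "kwargs": {
  "plan": [
    [0.3,0,0,0,1],
    [0.6,0,0,0,1],
    [0.9,0,0,0,1],
    [1.2,0,0,0,1],
    [1.5,0,0,0,1],
    [1.8,0,0,0,1],
    [2,0,0,0,1],
    [2,0,0,0,1]
  ]
}}

```text
time: 24.4
tool_pos: [0.547, 0.2286, 0.0776]
tool_rot: [0.707, -0.014, 0.707, 0.014]
contact_force: [0.6, -0.0, -3.7]
gripper_width: 0.13
```

{"fn": "play_rows", "kwargs": {
  "plan": [
    [0.3,0,0,0,1],
    [0.6,0,0,0,1],
    [0.9,0,0,0,1],
    [1.2,0,0,0,1],
    [1.2,0,0,0,1]
  ]
}}

```text
time: 25.02
tool_pos: [0.5473, 0.2287, 0.077]
tool_rot: [0.707, -0.014, 0.707, 0.014]
contact_force: [-0.8, -0.4, 1.7]
gripper_width: 0.131
```

{"fn": "play_rows", "kwargs": {
  "plan": [
    [0.3,0,0,0,1],
    [0.5,0,0,0,1],
    [0.5,0,0,0,1],
    [0.5,0,0,0,1]
  ]
}}

```text
time: 25.52
tool_pos: [0.5475, 0.2287, 0.0769]
tool_rot: [0.707, -0.014, 0.707, 0.014]
contact_force: [-0.7, -0.9, 5.8]
gripper_width: 0.131
```

Run:
```python
from h import *
s=manip.state();print(s['time'],s['tool_pos'],s['contact_force'],s['ft_torque'])
f=manip.grab_frame('wrist');save('w7',f);P=wcloud(f);S=cloud(manip.grab_frame('side'));c0=np.array(s['tool_pos'][:2])+[.0265,.0007]
for nm,Q in(('w',P),('s',S)):
  for n,r in(('F',((-.09,-.06),(-.06,.06),(.044,.054))),('L',((-.065,.06),(.04,.06),(.044,.054))),('R',((-.065,.06),(-.06,-.04),(.044,.054))),('board',((-.08,.03),(-.02,.02),(.108,.119)))):
    l,_=comp(Q,2.38,c0,*r)
    if len(l)>8: print(nm,n,len(l),'zmax',np.percentile(l[:,2],[50,97]).round(1),'slope x',np.polyfit(l[:,0],l[:,2],1)[0]*57.3)
  d=np.nan
```

```text
25.525 [0.54754093 0.22867246 0.07690209] [-0.7455255  -0.88406561  5.80649034] [-0.2897058   0.72045687  0.00186238]
w F 1448 zmax [49.2 50.6] slope x 2.7166994359919086
w L 803 zmax [49.3 50.7] slope x -0.12578467979216182
w R 803 zmax [49.3 50.7] slope x -0.08355466360684635
w board 5478 zmax [114.4 116. ] slope x 0.7022231247637875
s F 36 zmax [49.2 51.7] slope x -2.621127941847311
s L 19 zmax [46.5 50.8] slope x -2.8081285082425875
s R 81 zmax [48.1 52.1] slope x 0.48631744580514624
s board 82 zmax [112.6 116.2] slope x 0.6863189119475632
```

Contact reads about 9.5 N with the front edge down: the caddy is pitched about 0.7° after the keeper touch. I'll press a little more so it levels itself in the grip.

{"fn": "play_rows", "kwargs": {
  "plan": [
    [0.1,0,0,0,1],
    [0.2,0,0,0,1],
    [0.3,0,0,0,1],
    [0.3,0,0,0,1],
    [0.3,0,0,0,1]
  ]
}}

```text
time: 26.25
tool_pos: [0.5477, 0.2287, 0.0769]
tool_rot: [0.707, -0.014, 0.707, 0.014]
contact_force: [-2.6, -2.5, 6.6]
gripper_width: 0.133
```

```bash
python3 -c "
from h import *
s=manip.state();print(s['tool_pos'],s['contact_force'],s['ft_torque'])"
```

```text
[0.54767261 0.22867987 0.07690556] [-2.59824156 -2.49095741  6.56129213] [-0.27409939  0.86310203  0.03032922]
```

{"fn": "play_rows", "kwargs": {
  "plan": [
    [-0.3,0,-0.3,0,1],
    [-0.6,0,-0.5,0,0.95],
    [-0.6,0,-0.5,0,0.9],
    [-0.6,0,-0.5,0,0.86],
    [-0.6,0,-0.5,0,0.83],
    [-0.6,0,-0.5,0,0.81],
    [-0.6,0,-0.5,0,0.8],
    [-0.6,0,-0.5,0,0.79]
  ]
}}

```text
time: 27.25
tool_pos: [0.5474, 0.2287, 0.077]
tool_rot: [0.708, -0.014, 0.706, 0.014]
contact_force: [-0.4, -1.3, 5.6]
gripper_width: 0.131
```

{"fn": "play_rows", "kwargs": {
  "plan": [
    [0,0,0,0,0.78],
    [0,0,0,0,0.77],
    [0,0,0,0,0.765],
    [0,0,0,0,0.76],
    [0,0,0,0,0.755],
    [0,0,0,0,0.75],
    [0,0,0,0,0.745],
    [0,0,0,0,0.74]
  ]
}}

```text
time: 28.25
tool_pos: [0.5474, 0.2287, 0.077]
tool_rot: [0.708, -0.014, 0.706, 0.014]
contact_force: [-0.3, -1.6, 5.9]
gripper_width: 0.131
```

{"fn": "play_rows", "kwargs": {
  "plan": [
    [0,0,0,0,0.735],
    [0,0,0,0,0.73],
    [0,0,0,0,0.725],
    [0,0,0,0,0.72],
    [0,0,0,0,0.71],
    [0,0,0,0,0.7],
    [0,0,0,0,0.69],
    [0,0,0,0,0.68]
  ]
}}

```text
time: 29.25
tool_pos: [0.5462, 0.2286, 0.0758]
tool_rot: [0.707, -0.014, 0.707, 0.014]
contact_force: [-0.1, -0.9, -0.2]
gripper_width: 0.159
```

Released: the force has dropped to zero. Opening and rising straight up.

{"fn": "play_rows", "kwargs": {
  "plan": [
    [0,0,0,0,0.5],
    [0,0,0,0,0.3],
    [0,0,0,0,0],
    [0,0,0,0,-0.2],
    [0,0,0,0,-0.2],
    [0,0,0,0,-0.2]
  ]
}}

```text
time: 30.0
tool_pos: [0.5465, 0.2286, 0.0762]
tool_rot: [0.707, -0.014, 0.707, 0.014]
contact_force: [0.5, -0.3, -0.0]
gripper_width: 0.6
```

{"fn": "play_rows", "kwargs": {
  "plan": [
    [-6,0,0,0,-0.2],
    [-20,0,0,0,-0.2],
    [-40,0,0,0,-0.2],
    [-65,0,0,0,-0.2],
    [-90,0,0,0,-0.2],
    [-115,0,0,0,-0.2],
    [-120,0,-30,0,-0.2],
    [-120,0,-60,0,-0.2]
  ]
}}

```text
time: 31.0
tool_pos: [0.487, 0.2264, 0.1993]
tool_rot: [0.708, -0.014, 0.706, 0.015]
contact_force: [-0.8, 0.6, -0.4]
gripper_width: 0.603
```

Run:
```python
from h import *
s=manip.state();print(s['time'],s['tool_pos'],s['contact_force'],s['gripper_width'])
f=manip.grab_frame('wrist');save('w8',f);g=manip.grab_frame('side');save('s8',g);h=manip.grab_frame('top');save('t8',h)
c0=np.array([.5735,.2293])
for nm,Q in(('w',wcloud(f)),('s',cloud(g)),('t',cloud(h))):
  for n,r in(('rim',((-.09,.09),(-.06,.06),(.04,.055))),('L',((-.065,.06),(.04,.06),(.044,.054))),('R',((-.065,.06),(-.06,-.04),(.044,.054))),('board',((-.08,.03),(-.02,.02),(.108,.119))),('tray',((-.1,.1),(-.07,.07),(.013,.021)))):
    l,_=comp(Q,2.38,c0,*r)
    if len(l)>8: print(nm,n,len(l),np.round(cv2.minAreaRect(l[:,:2].astype(np.float32))[:2],1).tolist(),'ext',np.percentile(l,[1,99],axis=0).round(1).tolist(),'slope',(np.polyfit(l[:,0],l[:,2],1)[0]*57.3).round(2),'yaw',(np.polyfit(l[:,0],l[:,1],1)[0]*57.3).round(2))
cv2.imwrite('pics/v8.png',np.hstack([f['img'][:,120:520,::-1],cv2.resize(g['img'][130:230,270:370,::-1],(400,400),interpolation=cv2.INTER_CUBIC)]))
```

```text
31.0 [0.48697027 0.22639923 0.19928066] [-0.84174606  0.56660663 -0.41487739] 0.6027439573320511
w rim 1888 [[1.0, 0.9], [101.2, 151.1]] ext [[-74.1, -49.2, 40.2], [75.8, 50.9, 52.5]] slope -0.36 yaw 0.31
w L 345 [[-2.5, 49.1], [4.1, 124.6]] ext [[-63.7, 47.2, 44.3], [58.7, 51.1, 50.7]] slope 0.05 yaw 0.02
w R 342 [[-3.0, -47.5], [123.7, 4.1]] ext [[-63.9, -49.5, 44.2], [57.3, -45.7, 50.9]] slope 0.1 yaw 0.02
w board 1404 [[-22.6, 1.1], [12.1, 101.1]] ext [[-72.5, -5.2, 111.2], [25.3, 7.0, 115.8]] slope 0.26 yaw -0.7
w tray 1613 [[-0.7, 0.9], [162.7, 114.8]] ext [[-81.7, -55.9, 13.1], [74.6, 57.9, 20.9]] slope 0.16 yaw 0.55
s rim 338 [[0.7, -1.5], [150.0, 108.6]] ext [[-74.1, -54.6, 40.1], [75.1, 50.1, 54.3]] slope -0.43 yaw 5.4
s L 15 [[46.6, 47.4], [10.7, 20.9]] ext [[35.8, 42.2, 44.6], [57.1, 52.9, 51.6]] slope -1.45 yaw -0.5
s R 78 [[-2.8, -49.3], [123.5, 11.5]] ext [[-64.3, -55.0, 44.1], [58.8, -43.0, 52.0]] slope 0.1 yaw 0.93
s board 99 [[-23.4, -1.7], [20.5, 97.1]] ext [[-72.0, -11.2, 108.1], [24.4, 7.7, 116.4]] slope -0.28 yaw -0.4
s tray 201 [[0.2, -1.7], [119.4, 164.7]] ext [[-81.8, -61.1, 13.2], [81.1, 52.4, 20.8]] slope -0.22 yaw 0.74
t rim 190 [[-1.1, -2.5], [94.9, 151.3]] ext [[-76.5, -49.9, 40.3], [74.0, 40.5, 53.3]] slope 0.32 yaw 7.46
t R 57 [[-2.7, -48.1], [3.5, 123.3]] ext [[-63.0, -49.8, 44.4], [57.5, -46.4, 51.2]] slope 0.59 yaw -0.09
t board 117 [[-9.9, 0.3], [12.6, 68.1]] ext [[-43.7, -6.1, 108.6], [24.1, 6.0, 115.9]] slope -0.33 yaw 0.74
t tray 228 [[-4.8, -16.0], [161.3, 97.9]] ext [[-83.5, -56.7, 13.2], [78.6, 31.6, 20.9]] slope 0.22 yaw -1.24
```

View pics/v8.png

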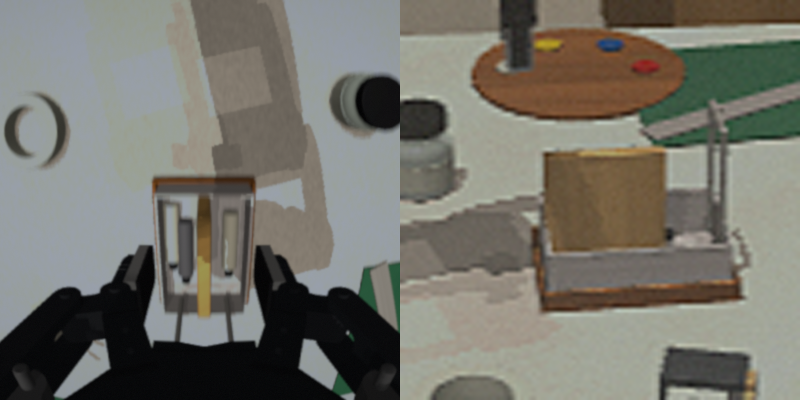

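The caddy sits inside the rim, level and released, and the gripper is clear of it (fingers at columns 140 and 265, above the bench). Handing in.

```bash
python3 -c "
from plant import manip
print(manip.job_done()); s=manip.state(); print(s['time'],s['contact_force'])"
```

```text
the job is handed in; nothing more can be done
None
the job is handed in; nothing more can be done
```

I took the caddy off the hook, carried it level to the tray, set it down inside the rim and let go. The job was handed in at about 31 s.

- **Getting it off the hook:** I lifted it until the bar touched the keeper at TCP z 0.1593, adding about 5 N at most. I then came down 11.8 mm and drew it 55 mm out. The force readings showed no contact while drawing out.
- **Setting it down:** it touched about 2 mm earlier than predicted, front edge first. It had pitched roughly 0.7° in the grip, probably at the keeper touch. Pressing to about 10 N (limit 20 N) did not level it. It only settled flat when I eased the grip open.
- **Last checks:**
  - The caddy's centre is within about 1 mm of the tray's, with yaw within about 0.1° by the side walls.
  - The walls are level to 0.1° in the wrist view. Noisier fits ran up to about 0.6°.
  - The wall top measures 0.049–0.051 m, against 0.049 m when seated.
  - The gripper was clear, with a wrist force near 0.
- **Disagreements:** the top and side cameras differed by about 2 mm in x, so I placed the caddy by the wrist view, comparing caddy and tray directly. I did not re-measure the bystanders at the end; no move came near them.

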